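# Grease the drive-end bearing of the sanding spindle with a push-type grease gun

## Task

Grease the sanding spindle's drive-end bearing, the one next to the V-belt pulley: take the push-type grease gun out of the wooden tool block and press its coupler squarely onto that bearing's tilted grease nipple until it snaps on. Then push on along the nipple's axis, against the gun's spring, until the nozzle has gone most of its stroke into the barrel, and finish while holding the gun there, still gripped, square and pressed in. Leave the screwdriver, the tin and the spanner where they are.

Things in the scene. Friction and masses are not known exactly. Their poses are not given: they have to be found in the camera images.
- gun: push-type grease gun, 184 mm long, 0.4 to 0.65 kg, nose down in the wooden block. Origin on its axis at the underside of the round steel shoulder (36 mm diameter, z 0 to 12 mm) that rests on the block's top; z runs along the gun to its rear end, up at the start. The nose hangs 75 mm below the origin; lift it straight out. Round about its axis, so it may be turned on the nipple at will.
- gun_grip (a point): on the gun's axis, 65 mm above its origin, 44 mm below its rear end: a good place to grip. Axes as the gun's. The barrel here is a plain aluminium hexagon (gun z 12 to 98 mm), 30 mm across flats: one pair of flats faces along the x axis, the others every 60 degrees about z. Above it a black cap, 33 mm diameter, to gun z 109 mm.
- coupler (a point): centre of the open mouth of the coupler at the gun's nose, on its axis; z towards the rear end. A 22 mm dark steel sleeve; funnel mouth 18 mm wide, narrowing to 12 mm; sprung jaws 8 mm and a seat 17 mm inside. Pushed on a nipple, the jaws snap behind its ball head at about 8 N; fully seated the ball's centre is 12 mm inside the mouth.
- nozzle (a joint): how far the nozzle, a 12 mm tube with the coupler on its end, is pushed into the barrel, in m: 0 fully out (start, mouth 75 mm below the gun's origin), 0.016 at the stop. A spring resists: 10 N to begin to move and 500 N/m on top, so 16 N at 12 mm and 18 N at the stop; it springs out when released.
- nipple_l: grease nipple on the left (+y) bearing: steel, ball head 10 mm diameter on a 6 mm neck, 14 mm from the ball's centre down to a hexagon about 17 mm wide on the housing. Origin at the centre of the ball; z points out along the nipple. It leans 0.52 rad (30 degrees) from vertical, square to the shaft, to the robot's side.
- nipple_r: the same grease nipple on the right (-y) bearing, 144 mm from the other.
- spindle: sanding spindle, fixed: plywood base 160 x 220 x 18 mm, two grey pillow-block bearings 144 mm apart (round housings 70 mm diameter, 34 mm thick), 25 mm shaft, 320 mm long, along y at 54.5 mm height. Origin under the base's centre; x away from the robot. The nipples' ball heads are 103 mm up, 28 mm to the -x side of the shaft axis, 72 mm left and right.
- pulley: aluminium V-belt pulley, 76 mm diameter, 24 mm wide, with a groove round its rim, at one end of the shaft (left or right, changes from run to run), 125 mm from the spindle's middle. Origin at its centre; y along the shaft.
- drum: brown sanding drum, 76 mm diameter, 50 mm wide, smooth rim, at the other end of the shaft, 125 mm from the spindle's middle. Origin at its centre; y along the shaft.
- block: drilled wooden tool block, fixed, 85 x 200 x 95 mm high, long side along its y. Origin under its centre. The gun's through hole, 27 mm diameter, is at y +52 mm, a screwdriver stands at y -55 mm; one small hole is empty.
- screwdriver: screwdriver with a 27 mm handle, standing tip down in the block; origin where the handle meets the block's top, handle 88 mm high. Bystander.
- tin: closed steel tin, 72 mm diameter, 60 mm high, standing on the bench; origin under its centre. Bystander.
- spanner: steel spanner, 170 mm long, lying flat on the bench; origin under its middle, x along it. Bystander.
Not all that is in view belongs to the job. There is more than one size of the block; the one meant has the size given above.

How it is judged:
By the outcome, as a careful person would: the job done as asked, in the order asked, and still so for the second after the job is handed in, while the arm keeps its last pose, push and grip.
It also fails if it takes over 48 s, if anything falls off the work surface, if the arm or the gripper's body presses on something with over 40 N, if the wrist force passes 120 N, or if a joint passes its speed limit or range.

## Robot

A 6-joint arm with a two-finger parallel gripper is mounted at the origin on the work surface. World frame = base frame: x ahead of the robot, y to its left, z up, the work surface at z = 0. Lengths are in m, angles in rad, forces in N, time in s.
With the tool pointing down it reaches from about 0.25 to 0.725 m from the base axis. Payload 4 kg.
Tool frame: the origin (TCP) lies on the centre line of the jaws, within the pads' length; the fingertips stand ahead of it and the grasp point (between the pads) lies 11 mm behind it (bot.tip_extent is the z of the fingertips in the tool frame, in m); z points along the fingers, y is the direction in which the jaws open and shut (so a half turn about z gives the same grasp; the last joint's range is limited). The gripper opens to 85 mm and grips with 20 to 120 N. Pads are 22 mm wide; open, the fingers measure 114 mm over their backs; the gripper's body (76 mm by 85 mm) begins 54 mm behind the grasp point. The pads swing forward as they close: fully open they stand 13 mm farther back than shut.
Start: joints at [1.316, 0.241, 0.005, 1.335, 0, 1.571], TCP at [0.126, 0.484, 0.201] pointing down, gripper open.
Joint ranges: [-2.72, 2.72], [-1.05, 1.87], [-1.09, 1.28], [-1.99, 2.15], [-1.42, 1.44], [-3.14, 3.14]. Speed limits (rad/s): [2.79, 2.79, 3.14, 3.14, 3.14, 3.14].

## Interface

Orientations are given as a unit quaternion [x, y, z, w].
In Python, from workcell import bot gives the robot as it stands.
- The arm moves only by the shell command python3 -m jog 'ROWS'. ROWS is JSON, a list that holds one entry, the list of rows, each a list of 7 numbers: the shift along the world's x, y, z in m, then the turn, a rotation vector about the world's x, y, z in degrees, then the closure in counts, from 0 (fully open) to 255 (shut). In form: [[[tx, ty, tz, ax, ay, az, fingers], ...]]. A call has 1 to 10 rows; each row is the pose to reach, as a shift and turn from the pose commanded when the call began; what a row does not reach only later rows make up. A row lasts 1/12 s, in which the tool goes at most 41.7 mm and 7.16 degrees, less where a joint would pass 70% of its speed; a pose out of reach is approached as far as the arm can. A call with a gripper value outside its range is refused whole. The fingers move at their own pace and stop on an object; the grip force is fixed at half the most. Time passes only in rows, so rows that repeat a pose let the fingers close. It gives the time, the measured TCP pose, the force and the opening at its end, in the units of the state.
- bot.get_obs(): the state, without advancing time (a new reading comes with each control period).
- bot.camera(name): name is "scene" or "side" or "wrist"; returns the picture (400x640x3 uint8, blue, green, red); there is no depth.
- bot.camera_model(name): a dict with "K" (3x3 intrinsics, pixels), "T" (4x4, takes a point from camera to world coordinates). Camera axes: x right, y down, z forward; pixel columns grow to the right and rows downward; lengths in m; the calibration is good to about 2 mm. A picture is of the moment at which its call begins: read the wrist's pose just before it. camera_model takes no time and is no camera call; for the wrist camera it gives the pose at the moment of the call.
- bot.job_done(): hands the job in, once; it reports no verdict.
The state is a dict: "clock": time; "joint_pos": joint angles; "joint_vel": joint speeds; "tau": joint torques, N m; "eef_pos": TCP position; "tool_rot": TCP orientation; "ft_force": force on the tool from outside, world axes, zero at the start; "ft_torque": the same for the moment, N m; "grip_width": finger opening in m.
Only numpy, scipy, OpenCV 4.12 (cv2) and the standard library are available. Lean on these libraries where they do the work, as an engineer would, in place of code of your own. Each camera call takes 0.05 s, during which the arm holds its last target. There are 200 camera calls.

## Working session

There is one attempt and no reset: what is moved stays moved. The work goes in short steps, Python scripts to look and compute and a shell command to move; the robot and the scene stay as the last step left them, time stands still between calls to the robot, and variables do not carry over. Pictures are saved under pics/ and viewed, about 8 in all and at most 12, crops included, and the job is handed in when it is done.

```bash
ls; mkdir -p pics; python3 - <<'E'
from workcell import bot
import cv2, numpy as np
print({k:np.round(v,3).tolist() for k,v in bot.get_obs().items()}, bot.tip_extent)
for n in ("scene","side","wrist"):
    m=bot.camera_model(n); print(n,np.round(m["K"],1).tolist(),np.round(m["T"],3).tolist())
    cv2.imwrite(f"pics/{n}0.png",bot.camera(n))
E
```

```text
pics
{'clock': 0.0, 'joint_pos': [1.316, 0.241, 0.004, 1.335, -0.0, 1.571], 'joint_vel': [-0.0, -0.0, -0.002, -0.0, -0.001, -0.0], 'tau': [-0.001, -37.232, 25.241, 0.017, -0.0, 0.0], 'eef_pos': [0.126, 0.483, 0.2], 'tool_rot': [0.127, 0.992, -0.001, -0.0], 'ft_force': [0.229, 0.002, 0.117], 'ft_torque': [-0.043, 0.068, 0.018], 'grip_width': 0.085} 0.008
scene [[484.8, 0.0, 322.8], [0.0, 484.8, 194.8], [0.0, 0.0, 1.0]] [[0.437, 0.485, -0.758, 1.514], [0.9, -0.23, 0.372, -0.478], [0.006, -0.844, -0.536, 0.809], [0.0, 0.0, 0.0, 1.0]]
side [[373.1, 0.0, 319.8], [0.0, 373.1, 199.7], [0.0, 0.0, 1.0]] [[0.989, -0.106, 0.101, 0.459], [-0.146, -0.755, 0.639, -0.565], [0.008, -0.646, -0.763, 0.815], [0.0, 0.0, 0.0, 1.0]]
wrist [[294.1, 0.0, 314.5], [0.0, 294.1, 200.9], [0.0, 0.0, 1.0]] [[0.252, 0.918, 0.306, 0.047], [0.968, -0.239, -0.082, 0.504], [-0.002, 0.316, -0.949, 0.373], [0.0, 0.0, 0.0, 1.0]]
```

View pics/scene0.png

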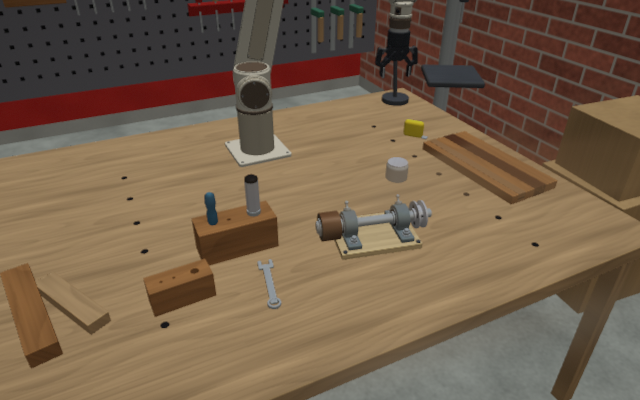

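View pics/side0.png

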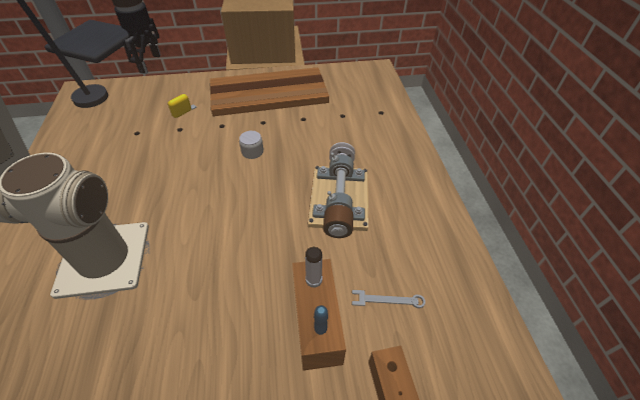

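The scene view shows the gun at (252,195) and the screwdriver at (211,208) in the large block. The spindle has its ribbed pulley at (422,213), the +y end, and the brown drum at (328,225). Candidates for the nipple are (397,199) beside the pulley and (346,206) beside the drum. For the block they are the large one at (236,232) and the small decoy at (180,287).

Next is a close crop of both views.

```bash
python3 - <<'E'
import cv2, numpy as np
a=cv2.imread("pics/scene0.png"); b=cv2.imread("pics/side0.png")
def c(im,x,y,w,h,s): return cv2.resize(im[y:y+h,x:x+w],None,fx=s,fy=s,interpolation=cv2.INTER_CUBIC)
out=np.zeros((600,800,3),np.uint8)
p=c(a,310,185,130,75,4); out[:300,:520]=p          # scene spindle x4
q=c(a,230,170,50,75,4); out[:300,530:730]=q         # scene gun x4
r=c(b,300,135,80,110,2.7); out[303:303+r.shape[0],:r.shape[1]]=r
r=c(b,310,140,70,40,4);out[303:463,230:510]=r
r=c(b,290,240,55,58,4);out[303:535,530:750]=r
r=c(b,315,180,50,30,4);out[465:585,230:430]=r
cv2.imwrite("pics/crop1.png",out)
E
```

```text
(no output)
```

View pics/crop1.png

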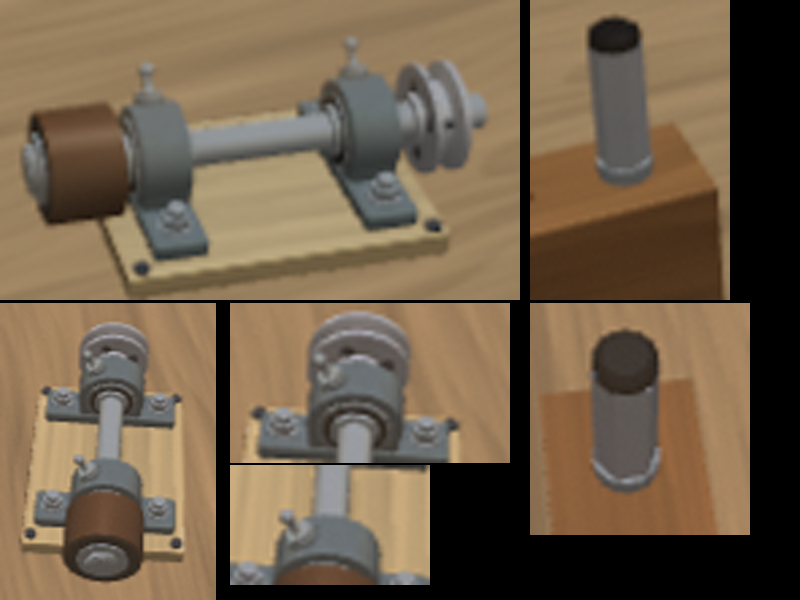

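The crop confirms it: the grooved pulley is at the +y end, so the target is nipple_l. Its ball is at scene (397.7,196) and side (332.5,155). The drum-side ball is at scene (346.4,202) and side (329.4,193.6). The gun's black cap top is at scene (251,178) and side (313.7,252).

```bash
cat > h.py <<'E'
from workcell import bot
import numpy as np, cv2
from scipy.spatial.transform import Rotation as R
def ray(m,uv):
    d=np.linalg.inv(m["K"])@[uv[0],uv[1],1]; T=np.array(m["T"]); d=T[:3,:3]@d
    return T[:3,3],d/np.linalg.norm(d)
def plane(m,uv,z): o,d=ray(m,uv); return o+d*(z-o[2])/d[2]
def tri(*obs):
    A=np.zeros((3,3));b=np.zeros(3);rs=[ray(m,uv) for m,uv in obs]
    for o,d in rs: P=np.eye(3)-np.outer(d,d);A+=P;b+=P@o
    p=np.linalg.solve(A,b);return p,[1e3*np.linalg.norm((np.eye(3)-np.outer(d,d))@(p-o)) for o,d in rs]
E
python3 - <<'E'
from h import *
s=bot.camera_model("scene");d=bot.camera_model("side")
for n,a,b,z in (("L",(397.4,195.7),(332.1,154.9),.103),("R",(346.1,201.9),(329.1,193.4),.103),("cap",(250.8,177.7),(313.4,251.9),.204)):
    p,e=tri((s,a),(d,b)); print(n,p.round(4),np.round(e,1),plane(s,a,z).round(4),plane(d,b,z).round(4))
for n in("scene","side"):
    im=cv2.imread(f"pics/{n}0.png"); x0,y0,x1,y1=(235,165,270,190) if n=="scene" else (300,240,330,270)
    g=im[y0:y1,x0:x1].max(2); m=(g<62).astype(np.uint8); k,l,st,c=cv2.connectedComponentsWithStats(m); i=1+st[1:,4].argmax(); print(n,st[i],c[i]+[x0,y0])
E
```

```text
L [0.61   0.1895 0.1038] [1.4 1.4] [0.6076 0.1922 0.103 ] [0.6101 0.1883 0.103 ]
R [0.5785 0.049  0.1047] [1.3 1.3] [0.575 0.052 0.103] [0.5787 0.0487 0.103 ]
cap [ 0.5079 -0.1815  0.2015] [1.5 1.5] [ 0.5134 -0.1843  0.204 ] [ 0.5076 -0.1813  0.204 ]
scene [10 10 12  9 87] [250.50574713 178.70114943]
side [  6   8  16  15 117] [313.64102564 256.22222222]
```

```bash
python3 -m jog '[[[0.274,-0.634,0.05,0,0,0,0],[0.274,-0.634,0.05,0,0,0,0],[0.274,-0.634,0.05,0,0,0,0],[0.274,-0.634,0.05,0,0,0,0],[0.274,-0.634,0.05,0,0,0,0],[0.274,-0.634,0.05,0,0,0,0],[0.274,-0.634,0.05,0,0,0,0],[0.274,-0.634,0.05,0,0,0,0],[0.274,-0.634,0.05,0,0,0,0],[0.274,-0.634,0.05,0,0,0,0]]]'
```

```text
clock: 0.98
eef_pos: [0.2909, 0.1005, 0.2312]
tool_rot: [0.127, 0.992, 0.0, 0.0]
ft_force: [1.4, -0.2, -0.9]
grip_width: 0.0854
```

```bash
python3 -m jog '[[[0.109,-0.25,0.02,0,0,0,0],[0.109,-0.25,0.02,0,0,0,0],[0.109,-0.25,0.02,0,0,0,0],[0.109,-0.25,0.02,0,0,0,0],[0.109,-0.25,0.02,0,0,0,0],[0.109,-0.25,0.02,0,0,0,0],[0.109,-0.25,0.02,0,0,0,0],[0.109,-0.25,0.02,0,0,0,0],[0.109,-0.25,0.02,0,0,0,0]]]'
python3 - <<'E'
from h import *
m=bot.camera_model("wrist"); im=bot.camera("wrist"); cv2.imwrite("pics/w1.png",im); np.savez("w1.npz",K=m["K"],T=m["T"])
o=bot.get_obs(); print(o["joint_pos"].round(2) if hasattr(o["joint_pos"],'round') else o["joint_pos"])
K=np.array(m["K"]);T=np.linalg.inv(m["T"])
for p in ((.509,-.182,.204),(.509,-.182,.095)):
    q=K@(T@[*p,1])[:3]; print((q[:2]/q[2]).round(1))
q=K@(T@[.509,-.182,.15,1])[:3]; u,v=(q[:2]/q[2]).astype(int)
c=im[max(0,v-60):v+60,max(0,u-60):u+60]; big=cv2.resize(c,None,fx=3,fy=3,interpolation=cv2.INTER_CUBIC)
out=np.zeros((400,800,3),np.uint8); out[:400,:440]=im[:, 100:540]; h,w=big.shape[:2]; out[:h,440:440+w]=big; print(u-60,v-60)
cv2.imwrite("pics/w1c.png",out)
E
```

```text
clock: 1.73
eef_pos: [0.3997, -0.1485, 0.2503]
tool_rot: [0.128, 0.992, 0.0, -0.001]
ft_force: [-0.2, 0.2, 0.2]
grip_width: 0.0853
[-0.35  0.08 -0.06  1.43  0.   -0.1 ]
[310.  327.9]
[311.2 265.8]
250 232
```

View pics/w1c.png

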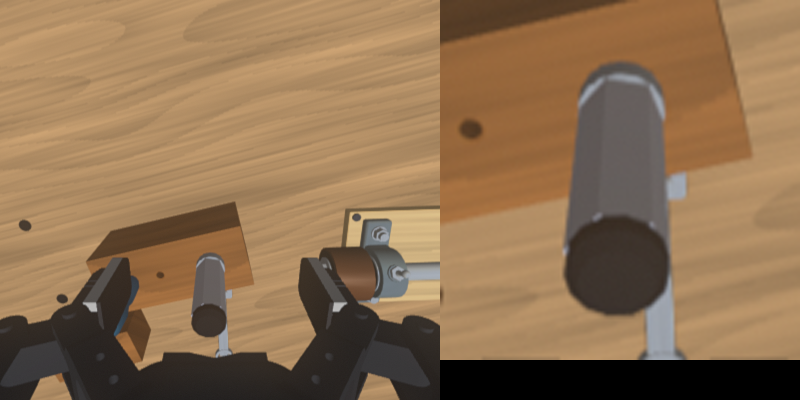

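The crop shows the gun with the cap centred near (309,321) in the full frame, and facet edges visible on the hex barrel. The image's up direction points towards the robot. I'll measure the facet angle and refine the axis.

```bash
python3 - <<'E'
from h import *
d=np.load("w1.npz"); K,T=d["K"],d["T"]; Ti=np.linalg.inv(T); im=cv2.cvtColor(cv2.imread("pics/w1.png"),cv2.COLOR_BGR2GRAY).astype(np.float32)
ax=np.array([.509,-.182]); v=ax-T[:2,3]; v/=np.linalg.norm(v); l=np.array([-v[1],v[0]])
t=np.arange(-24,24.1,1)/1e3; zs=np.linspace(.115,.185,40)
P=np.array([[*(ax+a*l),z,1] for z in zs for a in t]).T; q=K@(Ti@P)[:3]; q=(q[:2]/q[2]).reshape(2,len(zs),len(t)).astype(np.float32)
s=cv2.remap(im,q[0],q[1],cv2.INTER_LINEAR); print("view dir",v.round(3),"left",l.round(3))
for lo,hi in((0,13),(13,27),(27,40)): print(s[lo:hi].mean(0).round(0).astype(int).tolist())
# cap blob
m=(cv2.imread("pics/w1.png").max(2)<62).astype(np.uint8); m[:295]=0;m[345:]=0;m[:,:285]=0;m[:,335:]=0
k,lab,st,c=cv2.connectedComponentsWithStats(m); i=1+st[1:,4].argmax(); print(st[i],c[i])
# predicted cap outline (z .193-.204, r 16.5)
a=np.linspace(0,2*np.pi,60); 
P=np.array([[ax[0]+.0165*np.cos(x),ax[1]+.0165*np.sin(x),z,1] for z in(.193,.204) for x in a]).T; q=K@(Ti@P)[:3]; q=(q[:2]/q[2]); print("pred",q.min(1),q.max(1))
# block top edges: screwdriver-side not visible; corners
hsv=cv2.cvtColor(cv2.imread("pics/w1.png"),cv2.COLOR_BGR2HSV)
mb={"K":K,"T":T}
for uv in((335,203),(353,285)): print(uv,plane(mb,uv,.095).round(3))
E
```

```text
view dir [ 0.961 -0.275] left [0.275 0.961]
[112, 112, 113, 113, 110, 100, 91, 89, 90, 90, 89, 89, 90, 89, 90, 91, 95, 96, 96, 96, 96, 96, 96, 96, 96, 97, 97, 96, 96, 97, 96, 96, 97, 97, 99, 102, 103, 103, 103, 106, 114, 118, 118, 118, 118, 118, 118, 117, 117]
[121, 122, 122, 123, 121, 104, 91, 89, 89, 89, 89, 89, 89, 89, 89, 91, 95, 96, 96, 96, 96, 96, 96, 96, 96, 96, 96, 97, 97, 96, 96, 96, 96, 97, 99, 102, 102, 102, 103, 112, 131, 143, 147, 149, 150, 150, 149, 140, 139]
[149, 149, 149, 149, 145, 116, 91, 82, 77, 74, 71, 69, 68, 67, 69, 71, 70, 65, 64, 63, 63, 63, 63, 63, 63, 63, 64, 65, 67, 67, 68, 69, 70, 75, 81, 83, 85, 89, 95, 110, 129, 145, 146, 146, 146, 146, 146, 147, 147]
[292 305  34  31 641] [307.4399376  319.77691108]
pred [292.05402867 305.09819139] [327.94241232 342.25527065]
(335, 203) [ 0.435 -0.133  0.095]
(353, 285) [ 0.55  -0.137  0.095]
```

```bash
python3 - <<'E'
from h import *
from scipy.optimize import least_squares
d=np.load("w1.npz"); W={"K":d["K"],"T":d["T"]}; S=bot.camera_model("scene"); D=bot.camera_model("side")
def ext(m,ax,z,r):
    a=np.linspace(0,2*np.pi,90); P=np.c_[ax[0]+r*np.cos(a),ax[1]+r*np.sin(a),np.full(90,z),np.ones(90)].T
    q=np.array(m["K"])@(np.linalg.inv(m["T"])@P)[:3]; q=q[:2]/q[2]; return q.min(1),q.max(1)
def f(ax):
    w=ext(W,ax,.204,.0165); wb=ext(W,ax,.095,.018); s=ext(S,ax,.204,.0165); sb=ext(S,ax,.095,.018); q=ext(D,ax,.204,.0165); qb=ext(D,ax,.095,.018)
    return np.array([(w[0][0]+w[1][0])/2-309,w[1][1]-337,wb[0][1]-252.7, (s[0][0]+s[1][0])/2-251,s[0][1]-173.8,sb[1][1]-215.8, (q[0][0]+q[1][0])/2-313.6,q[0][1]-246.6,qb[1][1]-286])
print(f([.509,-.182]).round(1)); r=least_squares(f,[.509,-.182],loss="soft_l1"); print(r.x.round(4),f(r.x).round(1))
E
```

```text
[ 1.   5.3  0.4  0.1 -0.4  1.3  0.5 -1.7  1.3]
[ 0.5067 -0.1822] [ 0.1  3.4 -1.2 -0.3 -0.9  0.8 -0.7 -1.5  1.5]
```

```bash
python3 -m jog '[[[0.107,-0.0335,0,0,0,18,0],[0.107,-0.0335,0,0,0,18,0],[0.107,-0.0335,0,0,0,18,0],[0.107,-0.0335,0,0,0,18,0],[0.107,-0.0335,0,0,0,18,0],[0.107,-0.0335,-0.04,0,0,18,0],[0.107,-0.0335,-0.07,0,0,18,0],[0.107,-0.0335,-0.1,0,0,18,0],[0.107,-0.0335,-0.1,0,0,18,0],[0.107,-0.0335,-0.1,0,0,18,0]]]'
python3 - <<'E'
from h import *
cv2.imwrite("pics/w2.png",bot.camera("wrist"))
E
```

```text
clock: 2.62
eef_pos: [0.5045, -0.1795, 0.1507]
tool_rot: [-0.03, 1.0, 0.001, -0.002]
ft_force: [0.9, 0.5, 0.1]
grip_width: 0.0854
```

View pics/w2.png

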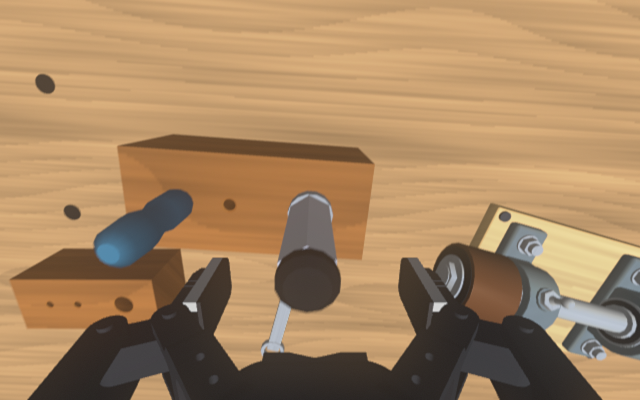

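The gun sits between the open jaws: barrel base (311,205), cap (307,281), jaws at cols 205–425. Nothing is in the fingers' way, so I'm closing.

```bash
python3 -m jog '[[[0.001,-0.001,0,0,0,0,255],[0.001,-0.001,0,0,0,0,255],[0.001,-0.001,0,0,0,0,255],[0.001,-0.001,0,0,0,0,255],[0.001,-0.001,0,0,0,0,255],[0.001,-0.001,0,0,0,0,255],[0.001,-0.001,0,0,0,0,255],[0.001,-0.001,0,0,0,0,255],[0.001,-0.001,0,0,0,0,255],[0.001,-0.001,0,0,0,0,255]]]'
```

```text
clock: 3.5
eef_pos: [0.5087, -0.1826, 0.1524]
tool_rot: [-0.03, 1.0, -0.001, 0.001]
ft_force: [0.1, -0.8, 5.8]
grip_width: 0.0304
```

Gripped on the flats at 30.4 mm. Lifting straight up.

```bash
python3 -m jog '[[[0,0,0.01,0,0,0,255],[0,0,0.03,0,0,0,255],[0,0,0.05,0,0,0,255],[0,0,0.07,0,0,0,255],[0,0,0.09,0,0,0,255],[0,0,0.11,0,0,0,255],[0,0,0.13,0,0,0,255],[0,0,0.15,0,0,0,255],[0,0,0.15,0,0,0,255],[0,0,0.15,0,0,0,255]]]'
python3 - <<'E'
from h import *
o=bot.get_obs(); p=np.array(o["eef_pos"]); r=R.from_quat(o["tool_rot"]).as_matrix(); print(p.round(4),r.round(4).tolist(),o["ft_force"],o["joint_pos"])
n=np.array([-.488,.109,.866]); n/=np.linalg.norm(n); ball=np.array([.610,.1895,.1035])
print("nipple z",n, "tcp at mouth-ball offset 30mm out:",ball+n*(.129+.03), "turn(deg, if gun exactly along tool)",R.align_vectors([-n],[r[:,2]])[0].as_rotvec(degrees=True))
# shortest rot
z=r[:,2]; a=np.cross(z,-n); print(np.degrees(np.arctan2(np.linalg.norm(a),z@-n))*a/np.linalg.norm(a))
for c in("scene","side"): cv2.imwrite(f"pics/{c}1.png",bot.camera(c))
E
```

```text
clock: 4.33
eef_pos: [0.5082, -0.1822, 0.301]
tool_rot: [-0.03, 1.0, -0.0, 0.0]
ft_force: [0.9, -0.0, -5.4]
grip_width: 0.0303
[ 0.5082 -0.1822  0.301 ] [[-0.9982, -0.0593, 0.0008], [-0.0593, 0.9982, -0.0002], [-0.0008, -0.0002, -1.0]] [ 0.85191697 -0.03399269 -5.40710549] [-3.44287928e-01  3.06617256e-01  3.50987928e-01  1.61433769e+00
  1.34983011e-04 -4.03642740e-01]
nipple z [-0.48800464  0.10900104  0.86600823] tcp at mouth-ball offset 30mm out: [0.53240726 0.20683116 0.24119531] turn(deg, if gun exactly along tool) [-6.53118309e+00 -2.92331553e+01 -9.27740124e-04]
[-6.53118309e+00 -2.92331553e+01 -9.27740124e-04]
```

```bash
python3 -m jog '[[[0,0.04,0,-1.3,-5.8,0,255],[0,0.08,0,-2.6,-11.7,0,255],[0.008,0.12,0,-3.9,-17.5,0,255],[0.008,0.16,0,-5.2,-23.4,0,255],[0.008,0.2,0,-6.5,-29.2,0,255],[0.008,0.24,0,-6.5,-29.2,0,255],[0.008,0.28,0,-6.5,-29.2,0,255],[0.008,0.32,0,-6.5,-29.2,0,255],[0.008,0.36,-0.015,-6.5,-29.2,0,255],[0.008,0.3925,-0.03,-6.5,-29.2,0,255]]]'
python3 -m jog '[[[0,0,0,0,0,0,255],[0,0,0,0,0,0,255],[0,0,0,0,0,0,255],[0,0,0,0,0,0,255]]]'
cat > see.py <<'E'
from h import *
import sys
k=sys.argv[1]
o=bot.get_obs(); p=np.array(o["eef_pos"]); r=R.from_quat(o["tool_rot"]).as_matrix(); print(p.round(4),"z",r[:,2].round(4),np.round(o["ft_force"],1),np.round(o["joint_pos"],2))
ball=np.array([.610,.1895,.1035]); tip=p+r[:,2]*.1324; print("pred mouth",tip)
out=np.zeros((600,800,3),np.uint8); x=0
for c,w in(("scene",80),("side",80)):
    m=bot.camera_model(c); im=bot.camera(c); cv2.imwrite(f"pics/{c}{k}.png",im); Ti=np.linalg.inv(m["T"])
    uv=[]
    for q in(ball,tip,p): h=np.array(m["K"])@(Ti@[*q,1])[:3]; uv.append(h[:2]/h[2])
    u,v=((uv[0]+uv[2])/2).astype(int); u-=40; v-=60; print(c,"crop origin",u,v,np.round(uv,1).tolist())
    big=cv2.resize(im[v:v+120,u:u+80],None,fx=5,fy=5,interpolation=cv2.INTER_CUBIC); out[:600,x:x+400]=big; x+=400
cv2.imwrite(f"pics/see{k}.png",out)
E
python3 see.py 2
```

```text
clock: 5.27
eef_pos: [0.5144, 0.2132, 0.2695]
tool_rot: [-0.03, 0.966, -0.063, 0.25]
ft_force: [0.6, 0.5, -5.5]
grip_width: 0.0301
clock: 5.6
eef_pos: [0.5155, 0.2091, 0.2703]
tool_rot: [-0.028, 0.966, -0.064, 0.249]
ft_force: [-1.1, 0.0, -4.7]
grip_width: 0.0306
[0.5155 0.2091 0.2703] z [ 0.4855 -0.1097 -0.8673] [-1.1  0.  -4.7] [ 0.61  0.02 -0.2   0.98 -0.38  0.48]
pred mouth [0.57974139 0.19460972 0.15543127]
scene crop origin 353 100 [[397.1, 196.2], [394.2, 174.1], [389.2, 125.0]]
side crop origin 273 68 [[332.0, 154.5], [321.2, 139.9], [294.9, 102.4]]
```

View pics/see2.png

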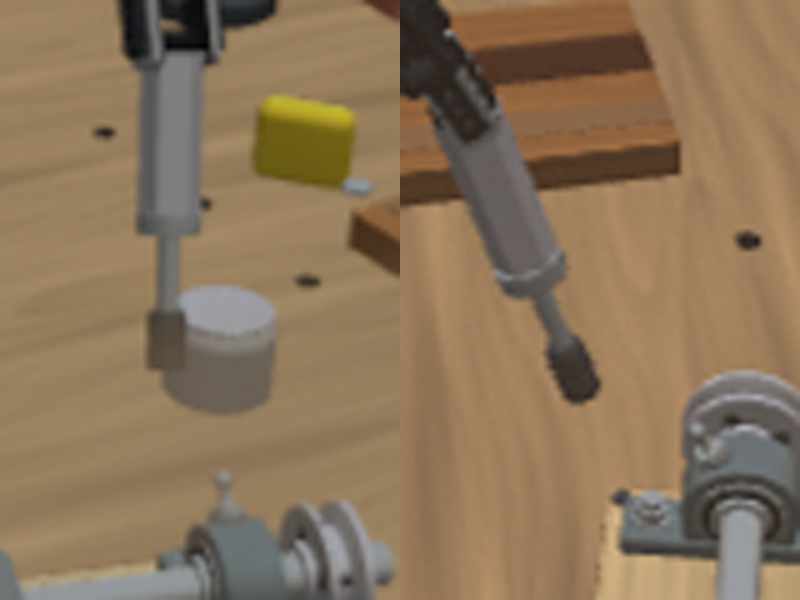

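The see2 picture shows the coupler mouth at scene (386,173.5) and side (308.4,146.4). The predictions were (394,174) and (321,140), so the gun is off or tilted in the grip. I'll triangulate its axis.

```bash
python3 - <<'E'
from h import *
S=bot.camera_model("scene");D=bot.camera_model("side")
a=lambda x,y:(353+x/5-.4,100+y/5-.4); b=lambda x,y:(273+(x-400)/5-.4,68+y/5-.4)
pts={"mouth":((165,366),(580,396)),"sleeve top":((166,310),(562,342)),"shoulder":((168,228),(531,285))}
o=bot.get_obs();r=R.from_quat(o["tool_rot"]).as_matrix();t=np.array(o["eef_pos"])
P={}
for k,(u,v) in pts.items():
    p,e=tri((S,a(*u)),(D,b(*v)));P[k]=p; print(k,p.round(4),np.round(e,1),"in tool",(r.T@(p-t)).round(4))
d=P["shoulder"]-P["mouth"];print(np.linalg.norm(d),d/np.linalg.norm(d))
print(tri((S,a(224,478)),(D,b(699,432)))) 
E
```

```text
mouth [0.5447 0.1899 0.1412] [1.3 1.3] in tool [ 0.0388 -0.0018  0.1288]
sleeve top [0.5365 0.1942 0.1733] [0.8 0.8] in tool [ 0.0302 -0.0016  0.0965]
shoulder [0.5216 0.1992 0.2125] [2.5 2.5] in tool [ 0.024  -0.0017  0.0547]
0.07554879109372223 [-0.30605459  0.12430011  0.94386443]
(array([0.61082744, 0.18916852, 0.10655304]), [np.float64(0.7881705360926661), np.float64(0.7881705360925874)])
```

```bash
python3 - <<'E'
from h import *
W=bot.camera_model("wrist"); im=bot.camera("wrist"); cv2.imwrite("pics/w3.png",im)
o=bot.get_obs();r=R.from_quat(o["tool_rot"]).as_matrix();t=np.array(o["eef_pos"])
Tt=np.eye(4);Tt[:3,:3]=r;Tt[:3,3]=t; C=np.linalg.inv(Tt)@np.array(W["T"]); np.save("wc.npy",C); print(C.round(4).tolist())
def pj(m,p): h=np.array(m["K"])@(np.linalg.inv(m["T"])@[*p,1])[:3]; return h[:2]/h[2]
for z in(-.055,-.011,.055,.1288): print(z,pj(W,t+r@[0,0,z]).round(1))
out=np.zeros((600,800,3),np.uint8); out[:400,:400]=im[:,120:520]
t1=np.array([.5082,-.1822,.301])
for i,c in enumerate(("scene","side")):
    m=bot.camera_model(c); uv=pj(m,t1+[0,0,-.05]); u,v=uv.astype(int)-[25,37]; print(c,u,v,pj(m,t1).round(1),pj(m,t1-[0,0,.1324]).round(1),pj(m,t1-[0,0,.0574]).round(1))
    big=cv2.resize(cv2.imread(f"pics/{c}1.png")[v:v+75,u:u+50],None,fx=4,fy=4,interpolation=cv2.INTER_CUBIC); out[300*i:300*i+300,420:620]=big
cv2.imwrite("pics/mix3.png",out)
E
```

```text
[[0.0001, -0.9489, -0.3157, 0.0819], [1.0, 0.0002, -0.0003, -0.0003], [0.0004, -0.3157, 0.9489, -0.1733], [0.0, 0.0, 0.0, 1.0]]
-0.055 [315.2 286.8]
-0.011 [315.  244.2]
0.055 [314.9 207.7]
0.1288 [314.8 184.3]
scene 224 122 [247.9 141.1] [252.  188.8] [249.7 162.4]
side 288 201 [313.5 221.8] [313.8 261.8] [313.7 240.6]
```

View pics/mix3.png

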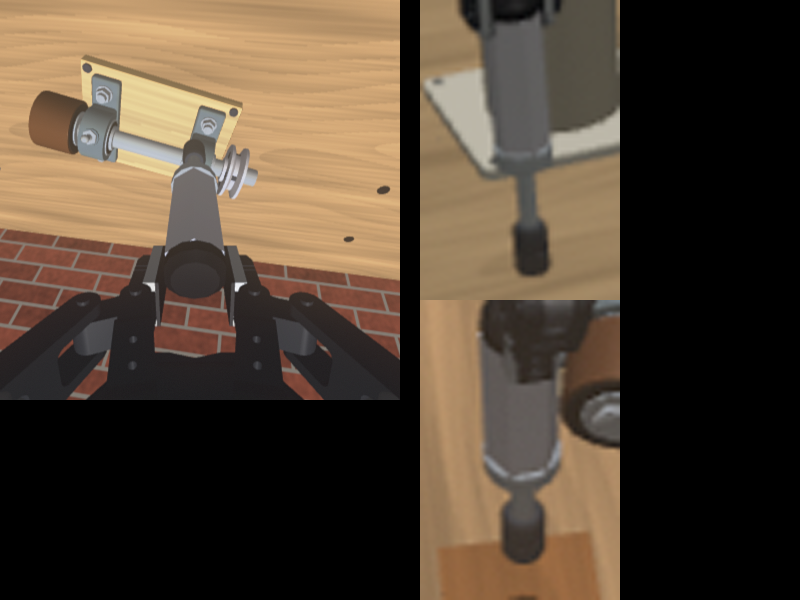

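The wrist view shows the gun swung about the jaw axis by roughly 11° towards tool +x, while right after the lift it was straight. So it pivoted on the pads during the swing. I'll tilt the tool further to compensate and move slowly.

```bash
python3 - <<'E'
from h import *
o=bot.get_obs();r=R.from_quat(o["tool_rot"]).as_matrix();t=np.array(o["eef_pos"])
n=np.array([-.488,.109,.866]); n/=np.linalg.norm(n); ball=np.array([.610,.1893,.1045])
th=np.radians(11); g=np.array([-np.sin(th),0,-np.cos(th)])   # gun z in tool
d=r@g; a=np.cross(d,n); rv=np.arcsin(np.linalg.norm(a))*a/np.linalg.norm(a); Q=R.from_rotvec(rv).as_matrix()@r
m=np.array([.0388,0,.1288]); T=ball+n*.03-Q@m
print("gun axis",d.round(3),"turn",np.degrees(rv).round(2),"shift",(T-t).round(4), "mouth now",t+r@m)
E
```

```text
gun axis [-0.312  0.123  0.942] turn [  0.23 -10.96   1.51] shift [ 0.0258 -0.0008 -0.0186] mouth now [0.54492036 0.19174041 0.14126025]
```

```bash
python3 -m jog '[[[0.003,0,-0.002,0,-1.2,0.15,255],[0.006,0,-0.004,0,-2.4,0.3,255],[0.01,0,-0.007,0.1,-4,0.5,255],[0.013,0,-0.009,0.1,-5.5,0.75,255],[0.017,-0.001,-0.012,0.1,-7,1,255],[0.02,-0.001,-0.0145,0.2,-8.5,1.2,255],[0.023,-0.001,-0.017,0.2,-10,1.4,255],[0.026,-0.001,-0.0185,0.2,-11,1.5,255],[0.026,-0.001,-0.0185,0.2,-11,1.5,255],[0.026,-0.001,-0.0185,0.2,-11,1.5,255]]]'
cat > see4.py <<'E'
from h import *
import sys
k=sys.argv[1]
def pj(m,p): h=np.array(m["K"])@(np.linalg.inv(m["T"])@[*p,1])[:3]; return h[:2]/h[2]
o=bot.get_obs();r=R.from_quat(o["tool_rot"]).as_matrix();t=np.array(o["eef_pos"]); print(t.round(4),r.round(3).tolist(),np.round(o["ft_force"],1),np.round(o["joint_pos"],2))
n=np.array([-.488,.109,.866]); ball=np.array([.610,.1893,.1045])
out=np.zeros((600,800,3),np.uint8); W=bot.camera_model("wrist"); im=bot.camera("wrist"); cv2.imwrite(f"pics/wr{k}.png",im)
np.savez(f"wr{k}.npz",K=W["K"],T=W["T"],r=r,t=t); print("wrist pj ball, ball+30n",pj(W,ball).round(1),pj(W,ball+n*.03).round(1))
out[:600,:300]=cv2.resize(im[110:310,265:365],None,fx=3,fy=3,interpolation=cv2.INTER_CUBIC)
for i,c in enumerate(("scene","side")):
    m=bot.camera_model(c); im=bot.camera(c); cv2.imwrite(f"pics/{c}{k}.png",im); u,v=pj(m,ball+n*.045).astype(int)-[20,50]
    print(c,"origin",u,v,"ball",pj(m,ball).round(1),"axis pts",pj(m,ball+.03*n).round(1),pj(m,ball+.105*n).round(1))
    out[:600,300+250*i:540+250*i]=cv2.resize(im[v:v+100,u:u+40],None,fx=6,fy=6,interpolation=cv2.INTER_CUBIC)
cv2.imwrite(f"pics/mix{k}.png",out)
E
python3 see4.py 4
```

```text
clock: 6.58
eef_pos: [0.5416, 0.2083, 0.2525]
tool_rot: [-0.034, 0.937, -0.061, 0.342]
ft_force: [0.4, -0.0, -5.2]
grip_width: 0.03
[0.5416 0.2083 0.2525] [[-0.764, -0.022, 0.645], [-0.106, 0.99, -0.091], [-0.637, -0.138, -0.759]] [ 0.4 -0.  -5.2] [ 0.63 -0.03 -0.42  0.63 -0.47  0.42]
wrist pj ball, ball+30n [314.8 138.6] [314.8 147.6]
scene origin 375 129 ball [397.  195.9] axis pts [395.9 184.9] [393.1 157.2]
side origin 304 93 ball [332.  154.3] axis pts [326.9 146.9] [313.  127.3]
```

View pics/mix4.png

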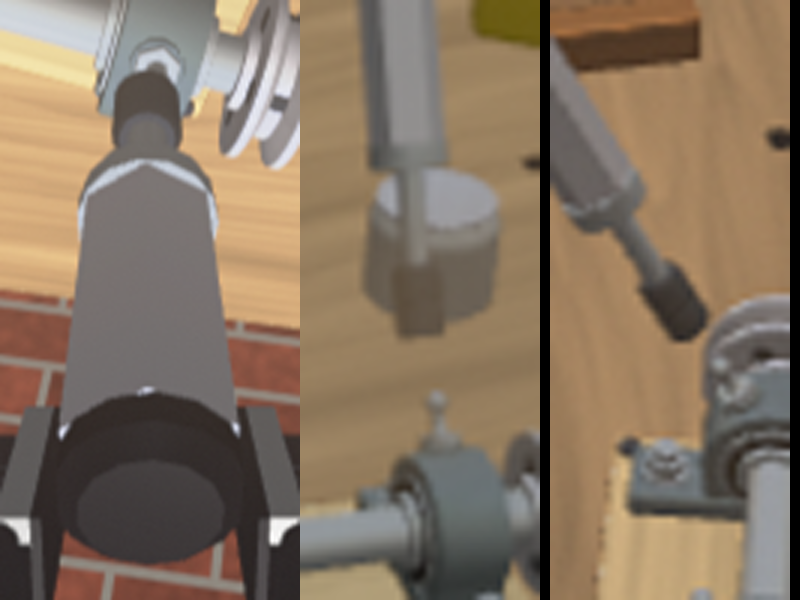

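The mix4 picture shows the mouth at scene (394.6,184.4) / side (326.8,148.4), and the shoulder at scene (392.1,156.1) / side (312.3,128.4). The ball is at scene (397.1,194.8) / side (333.1,153.4). In the wrist view the nipple's hex (317,128) sits about 2–3 px right of the gun axis (314.3). I'll work out the difference.

```bash
python3 - <<'E'
from h import *
S=bot.camera_model("scene");D=bot.camera_model("side"); w=np.load("wr4.npz"); r,t=w["r"],w["t"]; W={"K":w["K"],"T":w["T"]}
n=np.array([-.488,.109,.866]);P={}
for k,a,b in(("mouth",(394.6,184.4),(326.8,148.2)),("shoulder",(392.1,156.1),(312.3,128.4)),("ball",(397.1,194.8),(333.1,153.4))):
    p,e=tri((S,a),(D,b));P[k]=p;print(k,p.round(4),np.round(e,1),"tool",(r.T@(p-t)).round(4))
d=P["shoulder"]-P["mouth"];L=np.linalg.norm(d);print(L,d/L,"angle to n",np.degrees(np.arccos(d@n/L)))
v=P["mouth"]-P["ball"]; print("mouth-ball",v, "along n",v@n,"perp",(v-n*(v@n)).round(4))
hx=P["ball"]-.014*n; h=W["K"]@(np.linalg.inv(W["T"])@[*hx,1])[:3]; print("hex in wrist",h[:2]/h[2],h[2])
# upscaled local patches of nipple
im=cv2.imread("pics/side4.png",0); print(im[147:163,326:342])
im=cv2.imread("pics/scene4.png",0); print(im[190:204,391:404])
E
```

```text
mouth [0.5943 0.1882 0.1315] [1.2 1.2] tool [ 0.039  -0.0044  0.1276]
shoulder [0.5562 0.198  0.1965] [1.8 1.8] tool [ 0.0256 -0.0028  0.0528]
ball [0.6124 0.1872 0.1097] [0.3 0.3] tool [ 0.0391 -0.0028  0.1559]
0.07604135039713371 [-0.50080302  0.1294735   0.85582296] angle to n 1.5220580471267626
mouth-ball [-0.01813131  0.00097483  0.02171021] along n 0.027755378449966322 perp [-0.0046 -0.0021 -0.0023]
hex in wrist [312.33834651 139.43997125] 0.3381294991266559
[[ 51  53  51  65 115 120 105  99 100 105 130 141 166 162 154 154]
 [ 50  47  60 122 130 104  95  94 122 161 150 126 114 110 104 105]
 [ 53  73 124 137 111  92 112 138 139 121 103  95  88  89  89  88]
 [133 134 144 132 102 105 123 111  99  91  88  91  84  83  89  91]
 [139 140 143 120 102 114 103  91  90  89  90  80  60  55  65  83]
 [139 138 142 117 104 116 119  98  89  91  92  75  52  43  50  76]
 [137 140 141 117 104 140 155 128  97  89  90  85 104 103 151 173]
 [136 139 140 116  92 114 133 112  92  86  92 126 138 139 138 123]
 [137 139 141 111  81  84  88  85 109 117 126 122 116 116 114 110]
 [136 138 141 109  86  88  7
[... 512 characters left out ...]
22 121 120 120 120 119 120 120 120 119]
 [121 120 120 120 119 119 119 119 120 120 121 120 121]
 [119 118 119 119 120 120 121 121 121 121 120 121 121]
 [120 120 121 121 122 125 136 133 124 123 123 124 125]
 [123 123 123 123 119 123 138 140 126 125 127 127 128]
 [124 124 124 125 118 110 116 121 120 126 129 129 130]
 [127 128 129 129 127 111 106 108 122 129 128 129 130]
 [130 131 131 131 132 120 114 122 129 130 130 130 131]
 [133 132 131 131 130 121 116 132 133 131 130 130 129]
 [131 131 131 131 132 123 125 138 135 131 132 130 129]
 [131 132 132 126 124 115 120 131 133 131 129 130 131]
 [131 130 130 121 105 101 112 121 126 127 119 126 130]
 [128 128 128 114  95  98 107 110 113 111 103 113 117]]
```

```bash
python3 - <<'E'
from h import *
S=bot.camera_model("scene");D=bot.camera_model("side"); w=np.load("wr4.npz"); r,t=w["r"],w["t"]; W={"K":w["K"],"T":w["T"]}
n=np.array([-.488,.109,.866]);n/=np.linalg.norm(n);P={}
for k,a,b in(("mouth",(394.6,184.4),(326.4,147.3)),("shoulder",(392.1,156.1),(312.3,127.9)),("ball",(397.3,195.7),(332.1,153.9))):
    p,e=tri((S,a),(D,b));P[k]=p;print(k,p.round(4),np.round(e,1),"tool",(r.T@(p-t)).round(4))
d=P["shoulder"]-P["mouth"];L=np.linalg.norm(d);print(L,d/L,"angle to n",np.degrees(np.arccos(d@n/L)), "n in tool",(r.T@n).round(3),"d in tool",(r.T@d/L).round(3))
v=P["ball"]-P["mouth"]; print("ball-mouth",v.round(4),"along",v@n,"perp",(v-n*(v@n)).round(4),"perp in tool",(r.T@(v-n*(v@n))).round(4))
print("tool y",r[:,1])
E
```

```text
mouth [0.5936 0.1895 0.1319] [0.1 0.1] tool [ 0.0391 -0.0031  0.1267]
shoulder [0.5563 0.1983 0.1971] [1.1 1.1] tool [ 0.0251 -0.0026  0.0524]
ball [0.6103 0.1899 0.1052] [0. 0.] tool [0.0433 0.0006 0.1577]
0.07560182404633828 [-0.49252215  0.11635944  0.86248618] angle to n 0.5342948689983905 n in tool [-0.19  -0.001 -0.982] d in tool [-0.185  0.007 -0.983]
ball-mouth [ 0.0167  0.0004 -0.0267] along -0.03125164439682632 perp [0.0015 0.0039 0.0003] perp in tool [-0.0017  0.0037  0.0003]
tool y [-0.02194094  0.99017851 -0.13807646]
```

```bash
python3 -m jog '[[[0.0015,0.004,0,0,0,0,255],[0.0035,0.0035,-0.003,0,0,0,255],[0.006,0.003,-0.0075,0,0,0,255],[0.008,0.0025,-0.0115,0,0,0,255],[0.01,0.002,-0.015,0,0,0,255],[0.012,0.0015,-0.0185,0,0,0,255],[0.012,0.0015,-0.0185,0,0,0,255],[0.012,0.0015,-0.0185,0,0,0,255]]]'
python3 see4.py 5
```

```text
clock: 7.4
eef_pos: [0.5538, 0.2105, 0.2333]
tool_rot: [-0.035, 0.937, -0.061, 0.342]
ft_force: [0.4, 0.9, -4.8]
grip_width: 0.03
[0.5538 0.2105 0.2333] [[-0.764, -0.023, 0.645], [-0.107, 0.99, -0.091], [-0.637, -0.139, -0.759]] [ 0.4  0.9 -4.8] [ 0.62  0.01 -0.43  0.57 -0.47  0.41]
wrist pj ball, ball+30n [310.5 143.7] [310.1 153.8]
scene origin 375 129 ball [397.  195.9] axis pts [395.9 184.9] [393.1 157.2]
side origin 304 93 ball [332.  154.3] axis pts [326.9 146.9] [313.  127.3]
```

View pics/mix5.png

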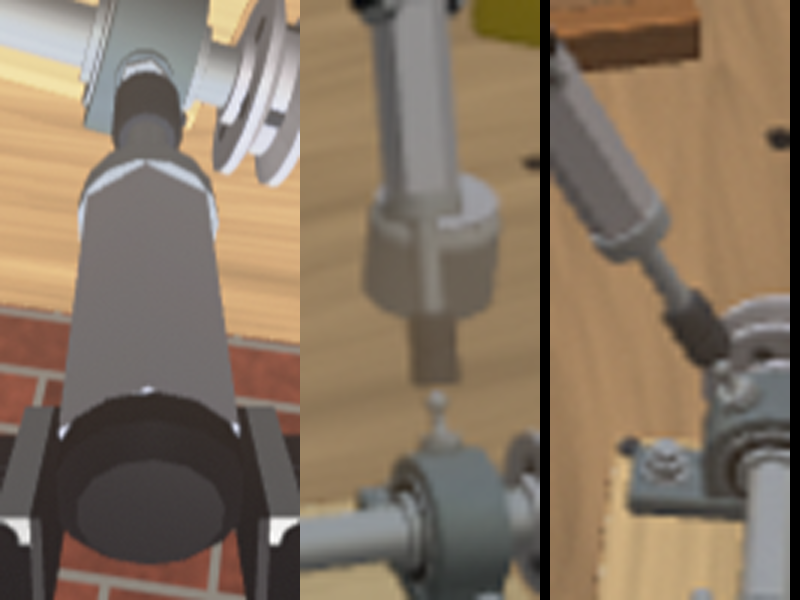

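The mix5 picture shows the sleeve (147,105 in the crop) over the nipple's hex (145,62), within about 1 mm. In the scene view the mouth (434,383) is directly above the ball (436,398). The gun hasn't moved in the grip, so I'm advancing along the axis in small steps.

```bash
python3 -m jog '[[[0.001,-0.001,-0.0017,0,0,0,255],[0.002,-0.0012,-0.0035,0,0,0,255],[0.003,-0.0014,-0.0052,0,0,0,255],[0.0039,-0.0016,-0.007,0,0,0,255],[0.0049,-0.0018,-0.0087,0,0,0,255],[0.0059,-0.002,-0.0104,0,0,0,255],[0.0059,-0.002,-0.0104,0,0,0,255]]]'
python3 -m jog '[[[0.0005,-0.0001,-0.0009,0,0,0,255],[0.001,-0.0002,-0.0017,0,0,0,255],[0.0015,-0.0003,-0.0026,0,0,0,255],[0.002,-0.0004,-0.0035,0,0,0,255],[0.002,-0.0004,-0.0035,0,0,0,255]]]'
python3 -c "
from h import *
o=bot.get_obs();n=np.array([-.488,.109,.866]);d=np.array(o['eef_pos'])-[.5538,.2105,.2333];f=np.array(o['ft_force'])-[0,0,-5.1];print(d@n,(d-n*(d@n)).round(4),'F along n',f@n,'perp',f-n*(f@n))"
```

```text
clock: 8.13
eef_pos: [0.5599, 0.2086, 0.2233]
tool_rot: [-0.035, 0.937, -0.061, 0.342]
ft_force: [-1.1, 0.1, -4.8]
grip_width: 0.0304
clock: 8.55
eef_pos: [0.5617, 0.2084, 0.22]
tool_rot: [-0.035, 0.937, -0.061, 0.342]
ft_force: [-1.4, -0.3, -3.4]
grip_width: 0.0298
-0.015619374201338772 [ 0.0003 -0.0004  0.0002] F along n 2.1523740741385686 perp [-0.3520975  -0.51440046 -0.13361782]
```

```bash
for i in 1; do python3 -m jog '[[[0.0005,-0.0001,-0.0009,0,0,0,255],[0.001,-0.0002,-0.0017,0,0,0,255],[0.001,-0.0002,-0.0017,0,0,0,255]]]'; done
python3 -m jog '[[[0.0005,-0.0001,-0.0009,0,0,0,255],[0.001,-0.0002,-0.0017,0,0,0,255],[0.001,-0.0002,-0.0017,0,0,0,255]]]'
python3 -m jog '[[[0.0005,-0.0001,-0.0009,0,0,0,255],[0.001,-0.0002,-0.0017,0,0,0,255],[0.001,-0.0002,-0.0017,0,0,0,255]]]'
cat > st.py <<'E'
from h import *
o=bot.get_obs();n=np.array([-.488,.109,.866]);d=np.array(o['eef_pos'])-[.5538,.2105,.2333];f=np.array(o['ft_force'])-[0,0,-5.1];print("adv",-(d@n).round(4),(d-n*(d@n)).round(4),'F along n',(f@n).round(1),'perp',(f-n*(f@n)).round(1),"torque",np.round(o["ft_torque"],2))
E
python3 st.py
```

```text
clock: 8.8
eef_pos: [0.5617, 0.2075, 0.216]
tool_rot: [-0.035, 0.938, -0.062, 0.341]
ft_force: [3.0, -0.7, -10.0]
grip_width: 0.03
clock: 9.05
eef_pos: [0.5636, 0.2077, 0.2159]
tool_rot: [-0.035, 0.937, -0.061, 0.342]
ft_force: [1.7, -1.7, -9.3]
grip_width: 0.0301
clock: 9.3
eef_pos: [0.5655, 0.2082, 0.2163]
tool_rot: [-0.034, 0.937, -0.061, 0.344]
ft_force: [-1.3, -0.5, -2.0]
grip_width: 0.0301
adv 0.0207 [ 0.0016 -0.0001  0.0009] F along n 3.2 perp [ 0.3 -0.8  0.3] torque [-0.14  1.32 -0.21]
```

```bash
for i in 1; do python3 -m jog '[[[0.0005,-0.0001,-0.0009,0,0,0,255],[0.001,-0.0002,-0.0017,0,0,0,255],[0.0015,-0.0003,-0.0026,0,0,0,255],[0.0015,-0.0003,-0.0026,0,0,0,255]]]'; python3 st.py; done
python3 -m jog '[[[0.0005,-0.0001,-0.0009,0,0,0,255],[0.001,-0.0002,-0.0017,0,0,0,255],[0.0015,-0.0003,-0.0026,0,0,0,255],[0.0015,-0.0003,-0.0026,0,0,0,255]]]'; python3 st.py;python3 see4.py 6
```

```text
clock: 9.63
eef_pos: [0.5677, 0.2085, 0.2154]
tool_rot: [-0.034, 0.936, -0.06, 0.345]
ft_force: [-5.8, 0.6, 6.4]
grip_width: 0.0301
adv 0.0225 [0.0029 0.0004 0.0016] F along n 12.8 perp [ 0.5 -0.8  0.4] torque [-0.25  0.94 -0.2 ]
clock: 9.97
eef_pos: [0.5694, 0.2083, 0.2133]
tool_rot: [-0.034, 0.936, -0.06, 0.345]
ft_force: [-6.2, -0.2, 6.6]
grip_width: 0.0299
adv 0.0252 [0.0033 0.0005 0.0018] F along n 13.2 perp [ 0.2 -1.6  0.3] torque [-0.3   0.97 -0.29]
[0.5694 0.2083 0.2133] [[-0.759, -0.022, 0.65], [-0.105, 0.991, -0.089], [-0.642, -0.136, -0.754]] [-6.2 -0.2  6.6] [ 0.59  0.05 -0.46  0.49 -0.45  0.39]
wrist pj ball, ball+30n [309.7 147.5] [309.2 159.2]
scene origin 375 129 ball [397.  195.9] axis pts [395.9 184.9] [393.1 157.2]
side origin 304 93 ball [332.  154.3] axis pts [326.9 146.9] [313.  127.3]
```

View pics/mix6.png

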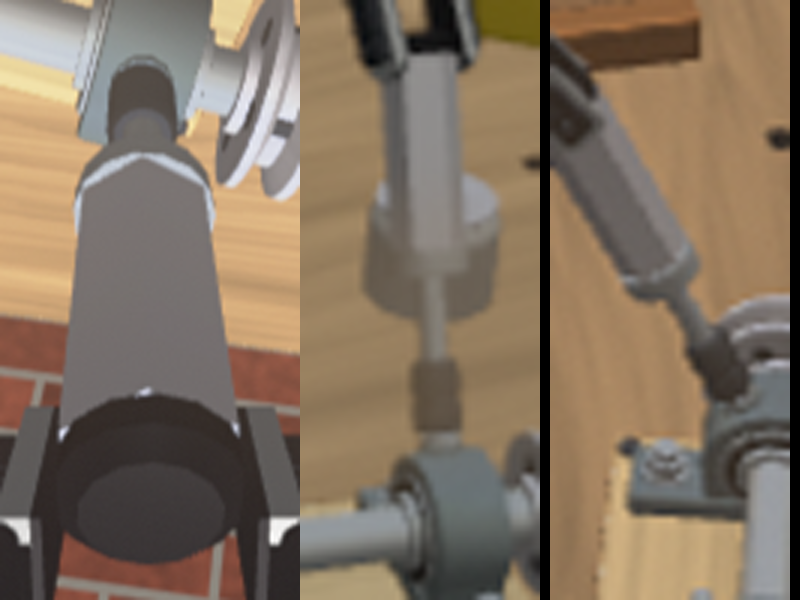

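The mix6 picture shows the sleeve seated on the nipple, with the mouth at the hex in all three views. A snap pull (negative axial force) was followed by a 13 N spring force. The TCP has sagged about 3.8 mm sideways, so I'll correct that while pushing on.

```bash
python3 -m jog '[[[0,-0.0002,-0.001,0,0,0,255],[0.0001,-0.0004,-0.0021,0,0,0,255],[0.0002,-0.0006,-0.0032,0,0,0,255],[0.0003,-0.0008,-0.0043,0,0,0,255],[0.0003,-0.0008,-0.0043,0,0,0,255]]]'; python3 st.py
python3 -m jog '[[[0,-0.0002,-0.001,0,0,0,255],[0.0001,-0.0004,-0.0021,0,0,0,255],[0.0002,-0.0006,-0.0032,0,0,0,255],[0.0003,-0.0008,-0.0043,0,0,0,255],[0.0003,-0.0008,-0.0043,0,0,0,255]]]'; python3 st.py
```

```text
clock: 10.53
eef_pos: [0.57, 0.2077, 0.2096]
tool_rot: [-0.034, 0.936, -0.06, 0.346]
ft_force: [-6.7, -0.8, 8.3]
grip_width: 0.0299
adv 0.0288 [0.0022 0.0003 0.0012] F along n 14.8 perp [ 0.5 -2.4  0.6] torque [-0.33  0.8  -0.26]
clock: 10.95
eef_pos: [0.5707, 0.2071, 0.2059]
tool_rot: [-0.034, 0.936, -0.059, 0.346]
ft_force: [-8.0, -0.7, 9.0]
grip_width: 0.0299
adv 0.0323 [0.0011 0.0002 0.0006] F along n 16.0 perp [-0.2 -2.4  0.2] torque [-0.36  0.77 -0.33]
```

```bash
python3 -m jog '[[[0,-0.0006,-0.001,0,0,0,255],[0.0002,-0.0012,-0.0018,0,0,0,255],[0.0002,-0.0014,-0.0024,0,0,0,255],[0.0002,-0.0014,-0.0024,0,0,0,255]]]'; python3 st.py; python3 see4.py 7
```

```text
clock: 11.28
eef_pos: [0.5711, 0.2062, 0.204]
tool_rot: [-0.034, 0.936, -0.059, 0.347]
ft_force: [-8.3, 0.2, 10.8]
grip_width: 0.0302
adv 0.0343 [ 0.0006 -0.0005  0.0004] F along n 17.9 perp [ 0.4 -1.8  0.4] torque [-0.15  0.69 -0.21]
[0.5711 0.2062 0.204 ] [[-0.757, -0.022, 0.653], [-0.104, 0.991, -0.087], [-0.645, -0.134, -0.753]] [-8.3  0.2 10.8] [ 0.59  0.06 -0.48  0.45 -0.45  0.38]
wrist pj ball, ball+30n [310.2 153.7] [309.8 166.4]
scene origin 375 129 ball [397.  195.9] axis pts [395.9 184.9] [393.1 157.2]
side origin 304 93 ball [332.  154.3] axis pts [326.9 146.9] [313.  127.3]
```

View pics/mix7.png

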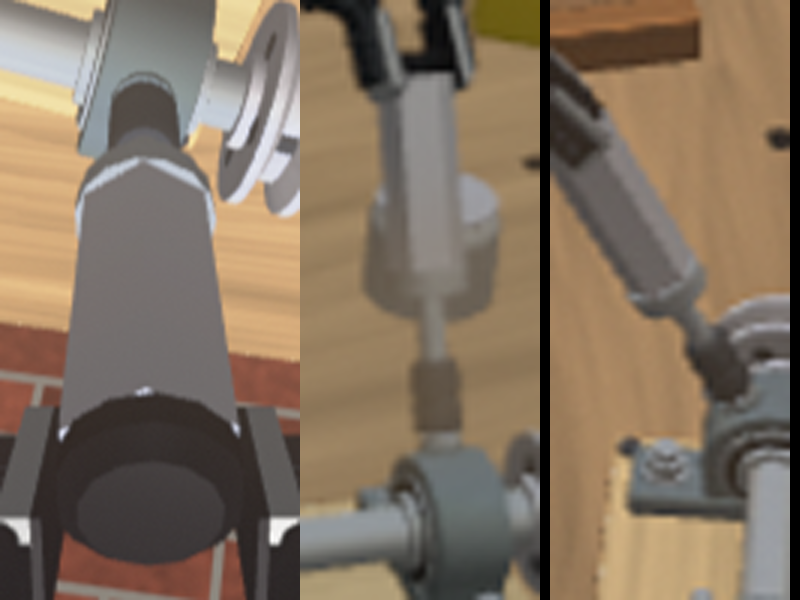

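The mix7 picture shows the coupler still seated. The shoulder is now near scene crop row 287 and the sleeve top near 358, about 71 px of visible nozzle against 97 px before pressing. I'll quantify the stroke with intensity profiles and a settled force reading.

```bash
python3 -m jog '[[[0,0,0,0,0,0,255],[0,0,0,0,0,0,255],[0,0,0,0,0,0,255],[0,0,0,0,0,0,255]]]'; python3 st.py; python3 - <<'E'
from h import *
S=bot.camera_model("scene");D=bot.camera_model("side")
def pj(m,p): h=np.array(m["K"])@(np.linalg.inv(m["T"])@[*p,1])[:3]; return h[:2]/h[2]
n=np.array([-.488,.109,.866]);n/=np.linalg.norm(n)
ball=np.array([.6103,.1899,.1052]); m4=np.array([.5936,.1895,.1319])
# bits: profile along gun axis in side view, (mouth point) 2mm steps
for k,m0 in (("4",m4),("6",ball-.012*n),("7",ball-.012*n)):
    for c,m in(("scene",S),("side",D)):
        im=cv2.imread(f"pics/{c}{k}.png",0).astype(np.float32); q=np.array([pj(m,m0+n*s) for s in np.arange(0,.1,.002)],np.float32)
        print(k,c,cv2.remap(im,q[None,:,0],q[None,:,1],cv2.INTER_LINEAR)[0].astype(int).tolist())
for k,a,b in(("6",(396.3,172.5),(321.8,139.8)),("7",(396.6,176.4),(323.2,142))):
    p,e=tri((S,a),(D,b)); d=p-ball; print(k,p.round(4),np.round(e,1),"dist to ball",np.linalg.norm(d),"angle",np.degrees(np.arccos(d@n/np.linalg.norm(d))))
E
```

```text
clock: 11.77
eef_pos: [0.5711, 0.2063, 0.2042]
tool_rot: [-0.034, 0.935, -0.059, 0.347]
ft_force: [-8.6, 1.1, 10.4]
grip_width: 0.0301
adv 0.0341 [ 0.0007 -0.0005  0.0004] F along n 17.7 perp [ 0.  -0.8  0.1] torque [-0.18  0.69 -0.17]
4 scene [97, 84, 84, 84, 84, 84, 84, 84, 84, 84, 84, 85, 85, 85, 86, 92, 102, 112, 115, 115, 115, 115, 115, 114, 114, 114, 114, 114, 113, 112, 110, 109, 108, 106, 106, 105, 105, 106, 111, 114, 113, 114, 118, 127, 137, 142, 143, 143, 143, 142]
4 side [50, 51, 52, 53, 54, 52, 51, 53, 53, 52, 52, 53, 55, 59, 66, 75, 79, 79, 80, 81, 78, 81, 84, 82, 80, 80, 78, 85, 84, 83, 81, 79, 83, 81, 81, 84, 85, 87, 100, 113, 108, 99, 97, 97, 97, 98, 98, 99, 98, 99]
6 scene [81, 80, 81, 83, 84, 84, 83, 83, 83, 83, 84, 83, 85, 86, 87, 94, 106, 113, 115, 114, 114, 114, 113, 113, 112, 112, 111, 111, 111, 110, 110, 110, 109, 108, 109, 112, 114, 115, 116, 117, 121, 128, 134, 135, 135, 134, 134, 134, 134, 135]
6 side [53, 53, 55, 56, 55, 54, 54, 55, 55, 56, 56, 57, 60, 66, 74, 83, 88, 87, 86, 86, 85, 85, 83, 83, 84, 85, 81, 81, 80, 80, 81, 83, 86, 85, 87, 96, 109, 115, 113, 102, 98, 98, 99, 99, 99, 99, 99, 99, 99, 99]
7 scene [83, 81, 82, 83, 84, 84, 83, 83, 83, 84, 84, 83, 85, 86, 87, 95, 107, 115, 118, 117, 116, 116, 116, 117, 117, 117, 116, 116, 116, 114, 114, 116, 118, 118, 118, 122, 128, 137, 138, 137, 137, 137, 137, 137, 138, 139, 139, 139, 139, 140]
7 side [54, 54, 55, 56, 56, 53, 53, 54, 54, 55, 55, 58, 62, 68, 75, 84, 90, 89, 86, 87, 87, 87, 86, 85, 85, 84, 85, 86, 87, 88, 93, 107, 120, 108, 98, 99, 99, 99, 99, 99, 99, 99, 99, 99, 100, 98, 98, 99, 98, 98]
6 [0.5814 0.1978 0.1573] [3.4 3.4] dist to ball 0.0601321690110019 angle 1.3821187356939093
7 [0.5854 0.1977 0.1481] [2.5 2.5] dist to ball 0.0502220593406729 angle 2.7810657583955574
```

The stroke reads about 14 mm of 16 from both views, and the settled force is 17.7 N with almost no side load. The pose is steady and square to within about 1°. Handing in.

```bash
python3 -c "
from h import *
print(bot.job_done())"; python3 st.py
```

```text
the job is handed in; nothing more can be done
None
the job is handed in; nothing more can be done
```

I took the gun out of the block, snapped its coupler onto the pulley-side nipple (`nipple_l`, since the pulley is at the +y end) and pushed it in. I handed the job in at about 11.8 s, with the gun still gripped and pressed in.

**Last checks:**
- **Stroke:** the nozzle is about 14 mm of 16 mm in, measured in both fixed views. The force suggests slightly more: 17.7 N along the axis, or about 15 mm, with the gun's weight only estimated. The pose was steady between the last two readings.
- **Snap-on:** the axial force briefly turned to a pull as the coupler went on. All three views then showed the sleeve seated at the nipple's hex.
- **Side load:** about 0.8 N.
- **Grip:** 30.1 mm opening, on the flats, with no axial slip seen.
- **Squareness:** these checks disagreed. The arm's position puts the gun within about 1° of square. Rough picture triangulation gave 1.4–2.8°, with ray misses of 2.5–3.4 mm.

**What went wrong:** the gun pivoted about 11° between the pads during the first swing. I measured that and tilted the tool further to correct it before going onto the nipple.

The screwdriver, tin and spanner were not approached, but I did not measure their positions again at the end.

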